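# Hang the nesting channel brackets on the store hook

### The job

Hang the three channel brackets on the hook, smallest first, then the medium one, then the largest, each with its flat front towards the hook's tip so that its flanges wrap around the one before. Push each one back along the rod until you feel it home (the small one on the sprung buffer, the others web to web on the one before) with a firm but gentle push of about 8 N for half a second, then let it hang; never press a bracket on another with more than 15 N, or on the hook with more than 25 N. Leave the other things on the bench where they are.

Things in the scene. Friction and masses are not known exactly. Their poses are not given: they have to be found in the camera images.
- hook: Dark steel hook stand fixed to the bench: base 130 x 150 x 12 mm, post 150 mm high (x +-15, y +-30 mm), bright level rod 14 mm thick pointing to -x. Origin: centre of the base's underside; z up. Rod axis: y = 0, z = 130 mm, from the post to x = -145 mm. More than 25 N between a bracket and the hook, or 15 N between two brackets, spoils the job.
- hook_tip (a point): End of the rod's axis before its upturned end (hook frame x -145, z 130 mm). Beyond it the rod turns up to a blunt tip that ends 15 mm further out, with its top 16 mm above the rod's axis.
- hook_root (a point): Rod axis at the post's front face (hook frame x -15, z 130 mm). Before it, clamped on the rod, is a sprung black buffer plate, 36 mm wide, 31 mm below to 19 mm above the axis. Its front face is 20 to 50 mm in front of this point, different every time and not measured: feel for it. Pushed towards +x it yields 1 mm per 6 N (7 mm at most) and springs back.
- bracket_small: Small U-channel bracket, bare aluminium, upright, 52 mm wide (44 between flanges), 0.14 to 0.24 kg. Origin: middle of the web's underside; z up, x towards the flanges (flat front at -x), y across. Web 10 mm thick (x +-5), 84 mm high; side flanges 4 mm thick, 84 mm high, x -5 to +20. Lifting tab on top of the web, 10 mm thick, 22 mm wide in y, z 84 to 134.
- bracket_medium: Medium bracket: like the small one, but 66 mm wide (58 mm between the flanges), tab 30 mm wide in y, 0.17 to 0.29 kg. All heights, thicknesses, axes, origin and the eye are as on the small one. Nested home, its origin is 10 mm in front (-x) of the small one's.
- bracket_large: Large bracket: like the small one, but 80 mm wide (72 mm between the flanges), tab 38 mm wide in y, 0.20 to 0.34 kg. All heights, thicknesses, axes, origin and the eye are as on the small one. Nested home, its origin is 10 mm in front (-x) of the medium one's.
- small_eye (a point): Peak of the small bracket's eye, a house-shaped hole through the web (all three the same): 24 mm wide from z = 30 to 58 mm of the bracket, then a 90 degree pointed roof up to this peak at z = 70 mm. Hung on the rod it centres itself, the rod's axis 10 mm below the peak (bracket z = 60 mm).
- hammer: Bystander: hammer lying flat. Origin: its underside; x along it.
- wrench: Bystander: open wrench lying flat. Origin: its underside; x along it.
- screwdriver: Bystander: screwdriver lying flat. Origin: its underside; x along it.
- anchor_jar: Bystander: jar with steel cap, 64 mm across, 85 mm high. Origin: centre of its underside.
- tape_measure: Bystander: black tape measure, 70 x 40 x 65 mm. Origin: centre of its underside.
- fixings_carton: Bystander: cardboard carton 100 x 70 x 50 mm. Origin: centre of its underside.
- core_ring: Bystander: dark steel ring, 68 mm across, 40 mm high. Origin: centre of its underside.
Mind the look-alikes: they are no part of the job. What is shaped like the bracket_medium but blue or pink is not meant.

How it is judged:
By the outcome, as a careful person would: the job done as asked, in the order asked, and still so for the second after the job is handed in, with the robot touching nothing.
It also fails if it takes over 72 s, if anything falls off the work surface, if the arm or the gripper's body presses on something with over 40 N, if the wrist force passes 120 N, or if a joint passes its speed limit or range.

### The arm

A 6-joint arm with a two-finger parallel gripper is mounted at the origin on the work surface. World frame = base frame: x ahead of the robot, y to its left, z up, the work surface at z = 0. Lengths are in mm, angles in rad, forces in N, time in s.
With the tool pointing down it reaches from about 350 to 775 mm from the base axis. Payload 7.3 kg.
Tool frame: the origin (TCP) lies midway between the tips of the shut fingers; the grasp point (between the pads) lies 19 mm behind it; z points along the fingers, y is the direction in which the jaws open and shut (so a half turn about z gives the same grasp; the last joint's range is limited). The gripper opens to 92 mm and grips with 3 to 60 N. Pads are 19 mm wide; open, the fingers measure 130 mm over their backs; the gripper's body (75 mm by 190 mm) begins 47 mm behind the grasp point.
Start: joints at [-0.146, 0.342, 1.524, -0, 1.275, -0.146], TCP at [525.019, 0.019, 226.741] pointing down, gripper open.
Joint ranges: [-2.53, 2.53], [-0.77, 2.02], [0.04, 2.7], [-1, 4.14], [0.28, 2.66], [-3.11, 3.11]. Speed limits (rad/s): [2.57, 2.57, 3.14, 3.14, 3.14, 3.14].

### API

Orientations are given as [roll, pitch, yaw] about the fixed x, y, z axes, in that order (R = Rz(yaw) Ry(pitch) Rx(roll)).
In Python, from plant import sensors, imaging, ticket gives the robot as it stands. The module is installed in compiled form; this text tells all that it offers.
- The arm moves only by the tool arm_command, never from a script. Its argument "increments" is one flat list of numbers, 5 for each row, row after row: the closure, from 0 (fully open) to 1 (shut), then the shift along the tool's x, y, z in mm, then the turn about the tool's z in degrees. In form: [hand, dx, dy, dz, spin, hand, dx, dy, dz, spin, ...]. A call has 1 to 20 rows; each row is the pose to reach, as a shift and turn from the pose commanded when the call began, along the tool's axes at that moment; what a row does not reach only later rows make up. A row lasts 1/8 s, in which the tool goes at most 62.5 mm and 10.7 degrees, less where a joint would pass 70% of its speed; a pose out of reach is approached as far as the arm can. A call with a gripper value outside its range is refused whole. The fingers move at their own pace and stop on an object; the grip force is fixed at half the most. Time passes only in rows, so rows that repeat a pose let the fingers close. It gives the time, the measured TCP pose, the force and the opening at its end, in the units of the state.
- sensors.get_obs(): the state, without advancing time (a new reading comes with each control period).
- imaging.capture(name): name is "scene" or "side" or "wrist"; returns the picture (400x640x3 uint8, blue, green, red); there is no depth.
- imaging.calibration(name): a dict with "fx", "fy", "cx", "cy" (pixels), "world_to_cam" (4x4, takes a point from world to camera coordinates); the wrist camera has in their place "hand_eye" (4x4, takes a point from camera to tool coordinates, whose origin is the TCP and whose axes are the flange's). Camera axes: x right, y down, z forward; pixel columns grow to the right and rows downward; lengths in mm; the calibration is good to about 2 mm. The wrist camera is an equidistant fisheye: a pixel r from the principal point sees the ray r / f radians off the axis. A picture is of the moment at which its call begins: read the wrist's pose just before it. calibration takes no time and is no camera call.
- ticket.close_job(): hands the job in, once; it reports no verdict.
The state is a dict: "time": time; "joint_positions": joint angles; "dq": joint speeds; "tau": joint torques, N m; "tool_pos": TCP position; "tcp_rot": TCP orientation; "contact_force": force on the tool from outside, world axes, zero at the start; "moment": the same for the moment, N m; "grip_width": finger opening in mm.
Only numpy, scipy, OpenCV 4.12 (cv2) and the standard library are available. Lean on these libraries where they do the work, as an engineer would, in place of code of your own. Each camera call takes 0.05 s, during which the arm holds its last target. There are 200 camera calls.

## Working session

There is one attempt and no reset: what is moved stays moved. The work goes in short steps, Python scripts to look and compute and a tool call to move; the robot and the scene stay as the last step left them, time stands still between calls to the robot, and variables do not carry over. Pictures are saved under pics/ and viewed, about 8 in all and at most 12, crops included, and the job is handed in when it is done.

Besides the shell and the picture viewer there is one more tool, called after "Emit:" in YAML: its name, and indented under it one key for each argument. arm_command: Moves the arm, as the interface text tells. Its arguments: {"type":"object","properties":{"increments":{"type":"array","items":{"type":"number"}}},"required":["increments"]}

```bash
mkdir -p pics; cat > h.py <<'E'
import numpy as np, cv2
from plant import sensors, imaging, ticket
def snap(n,f):
    im=imaging.capture(n); cv2.imwrite('pics/'+f,im); return im
def onplane(n,u,v,z):
    c=imaging.calibration(n); W=np.linalg.inv(np.array(c['world_to_cam']))
    d=W[:3,:3]@np.array([(u-c['cx'])/c['fx'],(v-c['cy'])/c['fy'],1]); o=W[:3,3]
    return o+d*(z-o[2])/d[2]
def proj(n,p):
    c=imaging.calibration(n); q=np.array(c['world_to_cam'])@np.r_[p,1]
    return np.array([c['fx']*q[0]/q[2]+c['cx'],c['fy']*q[1]/q[2]+c['cy']])
E
python3 - <<'E'
from h import *
o=sensors.get_obs(); print(o)
a=snap('scene','scene.png'); b=snap('side','side.png'); w=snap('wrist','wrist.png')
for n in('scene','side','wrist'):print(n,imaging.calibration(n))
E
```

```text
{'time': 0.0, 'joint_positions': array([-1.45988361e-01,  3.42739473e-01,  1.52501674e+00, -1.63320357e-05,
        1.27542798e+00, -1.46005535e-01]), 'dq': array([ 1.24017867e-03,  5.77949877e-04,  5.15658937e-04, -1.27997354e-03,
       -5.29960594e-04, -9.22531454e-05]), 'tau': array([ 7.61924657e-04, -4.31245601e+01, -2.44219762e+01,  7.17750052e-02,
        5.59406646e-02, -1.04314388e-04]), 'tool_pos': array([5.24582661e+02, 8.47089832e-02, 2.26036384e+02]), 'tcp_rot': array([-3.14001577e+00, -2.16097854e-04,  1.57081810e+00]), 'contact_force': array([-0.33804828,  0.18305096, -0.12026043]), 'moment': array([0.00987183, 0.02892513, 0.05253663]), 'grip_width': 91.83992471166184}
scene {'fx': 498.0701167891919, 'fy': 498.0701167891919, 'cx': 309.49112473415624, 'cy': 202.2665540944526, 'world_to_cam': array([[-5.74588728e-01,  8.18254956e-01,  1.75105622e-02,
         3.43488764e+02],
       [ 6.42386060e-01,  4.64142056e-01, -6.09846130e-01,
        -3.04717899e+02],
       [-5.07137006e-01, -3.39162171e-01, -7.92326371e-01,
         1.84363298e+03],
       [ 0.00000000e+00,  0.
[... 290 characters left out ...]
02, -7.64609047e-01, -6.40506160e-01,
         8.64519843e+01],
       [ 4.67109936e-02,  6.38879202e-01, -7.67887653e-01,
         1.51848733e+03],
       [ 0.00000000e+00,  0.00000000e+00,  0.00000000e+00,
         1.00000000e+00]])}
wrist {'fx': 309.70691628693146, 'fy': 309.70691628693146, 'cx': 320.16277362983215, 'cy': 205.71669667680695, 'hand_eye': array([[-1.11719836e-03, -9.67826492e-01, -2.51616045e-01,
         6.62605394e+01],
       [ 9.99998982e-01, -1.30462461e-03,  5.78075392e-04,
        -2.61740722e-01],
       [-8.87741164e-04, -2.51615143e-01,  9.67826964e-01,
        -1.59388113e+02],
       [ 0.00000000e+00,  0.00000000e+00,  0.00000000e+00,
         1.00000000e+00]])}
```

View pics/scene.png

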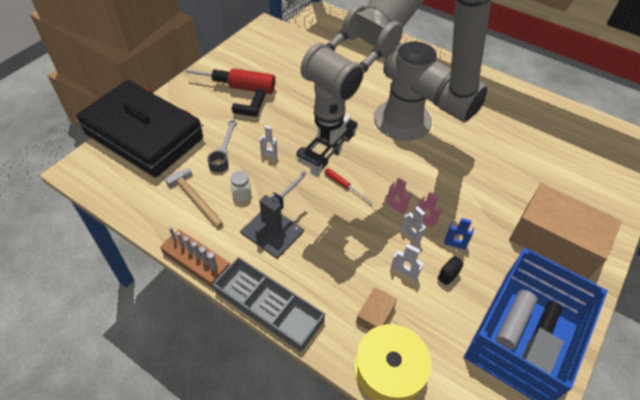

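View pics/side.png

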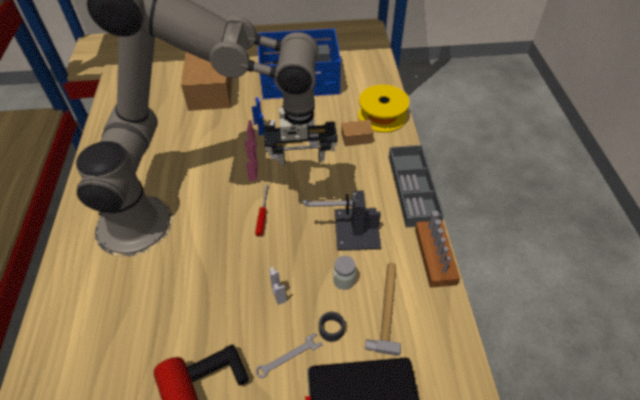

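Scene view: silver brackets are at about (269,148), (413,222) and (408,262), with pink and blue look-alikes around the last two. The hook is at (272,225). The side view shows the hook at (357,220) and one bracket at (278,287); the gripper hides the others. Next I'll enlarge the crops.

```bash
python3 - <<'E'
from h import *
a=cv2.imread('pics/scene.png')
def cr(x0,y0,x1,y1,s): return cv2.resize(a[y0:y1,x0:x1],None,fx=s,fy=s,interpolation=cv2.INTER_CUBIC)
A=cr(380,170,480,290,4);B=cr(230,120,330,240+0,4)
C=np.hstack([A,B]); cv2.imwrite('pics/c1.png',C); print(C.shape)
for u,v in((269,160),(414,235),(408,275),(272,232),(372,205),(240,200)): print(u,v,onplane('scene',u,v,0).round())
E
```

```text
(480, 800, 3)
269 160 [ 447. -275.    0.]
414 235 [432. 276.  -0.]
408 275 [566. 327.  -0.]
272 232 [678. -85.   0.]
372 205 [407. 112.   0.]
240 200 [ 639. -244.    0.]
```

View pics/c1.png

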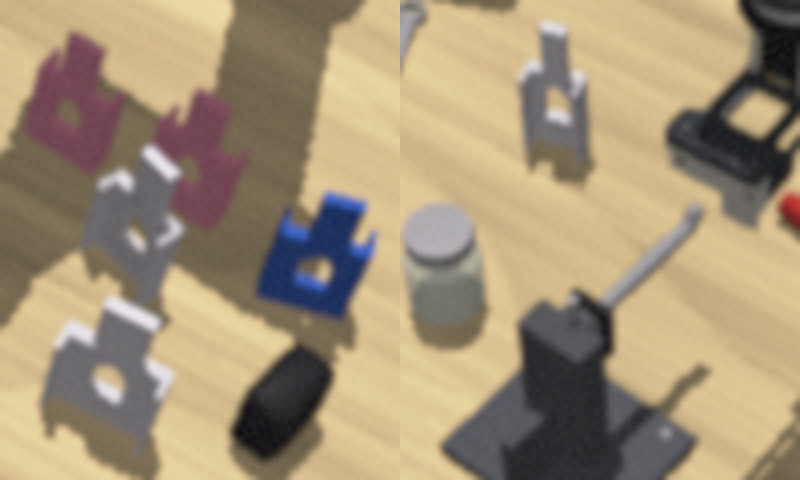

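View pics/wrist.png

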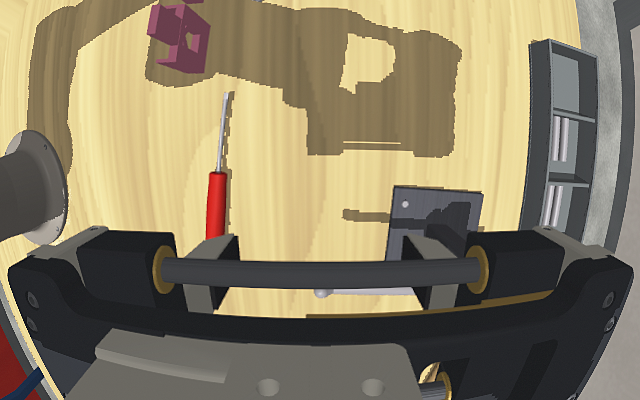

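Medium tab top is at about (421,211), large at (413,248) and small at (268,127). The rod runs from (281,196) to (304,173). The wrist view (yaw 90°) shows the hook base roughly square to the world axes.

```bash
python3 - <<'E'
from h import *
def s(x,y,z):
    p=(x/4+380,y/4+170) if x<400 else ((x-400)/4+230,y/4+120)
    return onplane('scene',*p,z)
for n,l in dict(med=[(151,149),(176,180)],large=[(108,303),(156,327)],small=[(541,28),(566,32)]).items():
    a,b=[s(*q,134) for q in l]; d=(b-a); print(n,a.round(),b.round(),((a+b)/2).round(),np.linalg.norm(d).round(),np.degrees(np.arctan2(d[1],d[0])).round())
a=s(610,302,133);b=s(683,228,133);d=b-a;print('rod',a.round(),b.round(),np.degrees(np.arctan2(d[1],d[0])))
print('tip',s(698,212,142).round())
print('base',[s(*q,12).round() for q in((443,445),(520,370),(692,438))])
print('posttop',[s(*q,150).round() for q in((521,318),(540,303),(608,340),(580,362))])
E
```

```text
med [435. 262. 134.] [449. 289. 134.] [442. 276. 134.] 31.0 62.0
large [569. 299. 134.] [567. 334. 134.] [568. 317. 134.] 35.0 93.0
small [ 433. -294.  134.] [ 425. -275.  134.] [ 429. -284.  134.] 21.0 113.0
rod [627. -78. 133.] [538. -77. 133.] 178.8645956736387
tip [525. -72. 142.]
base [array([ 737., -158.,   12.]), array([ 647., -155.,   12.]), array([621.,  -8.,  12.])]
posttop [array([ 686., -112.,  150.]), array([ 667., -110.,  150.]), array([665., -51., 150.]), array([692., -55., 150.])]
```

Emit:
arm_command:
  increments: [0,-284,-96,0,67,0,-284,-96,0,67,0,-284,-96,0,67,0,-284,-96,0,67,0,-284,-96,0,67,0,-284,-96,0,67,0,-284,-96,0,67,0,-284,-96,0,67,0,-284,-96,0,67]

```text
time: 1.27
tool_pos: [429.0, -283.8, 226.6]
tcp_rot: [-3.141, 0.0, 0.403]
contact_force: [0.5, 0.0, -0.1]
grip_width: 91.7
```

```bash
cat >> h.py <<'E'
from scipy.spatial.transform import Rotation as Ro
def T(o):
    M=np.eye(4);M[:3,:3]=Ro.from_euler('xyz',o['tcp_rot']).as_matrix();M[:3,3]=o['tool_pos'];return M
def wplane(o,u,v,z):
    c=imaging.calibration('wrist');C=T(o)@np.array(c['hand_eye'])
    p=np.array([u-c['cx'],v-c['cy']])/c['fx'];r=np.hypot(*p)+1e-12
    d=C[:3,:3]@np.r_[p/r*np.sin(r),np.cos(r)];q=C[:3,3]
    return q+d*(z-q[2])/d[2]
def wproj(o,P):
    c=imaging.calibration('wrist');C=np.linalg.inv(T(o)@np.array(c['hand_eye']))
    q=(C@np.r_[P,1])[:3];th=np.arctan2(np.hypot(q[0],q[1]),q[2]);k=c['fx']*th/np.hypot(q[0],q[1])
    return np.array([c['cx']+k*q[0],c['cy']+k*q[1]])
E
python3 - <<'E'
from h import *
o=sensors.get_obs();print(o['time'],o['tool_pos'],np.degrees(o['tcp_rot']),o['joint_positions'])
np.save('o1.npy',o,allow_pickle=True);im=snap('wrist','w1.png')
b=cv2.resize(im[60:300,200:440],None,fx=2.5,fy=2.5,interpolation=cv2.INTER_CUBIC);cv2.imwrite('pics/w1c.png',b)
E
```

```text
1.275 [ 429.01698872 -283.80052524  226.60570371] [-1.79986261e+02  3.43373187e-03  2.30692400e+01] [-7.33532328e-01  3.22856048e-01  1.55269430e+00  4.88606695e-05
  1.26628504e+00  4.34615157e-01]
```

View pics/w1c.png

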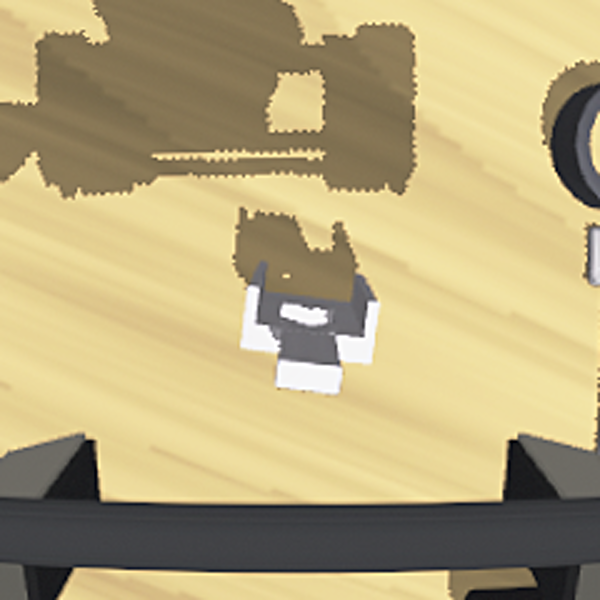

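The tab top is the bright quad at crop (276–341, 363–394). The flanges point up in the image, which is tool +x. Bracket x therefore matches tool x.

```bash
cat >> h.py <<'E'
def tab(o,im,z=134):
    h=cv2.cvtColor(im,cv2.COLOR_BGR2HSV)
    m=((h[...,2]>215)&(h[...,1]<30)).astype(np.uint8)
    n,l,s,c=cv2.connectedComponentsWithStats(m)
    for i in range(1,n):
        if s[i,4]<60: continue
        k=cv2.findContours((l==i).astype(np.uint8),cv2.RETR_EXTERNAL,cv2.CHAIN_APPROX_NONE)[0][0].reshape(-1,2)
        P=np.array([wplane(o,u,v,z)[:2] for u,v in k],np.float32)
        r=cv2.minAreaRect(P); B=cv2.boxPoints(r);e=[B[1]-B[0],B[2]-B[1]];e=max(e,key=np.linalg.norm)
        if np.linalg.norm(P.mean(0)-o['tool_pos'][:2])<90: print(s[i],'c',np.round(r[0],1),'size',np.round(r[1],1),'long dir deg',np.degrees(np.arctan2(e[1],e[0])).round(1)%180)
def shift(o,d): print('tool shift',(T(o)[:3,:3].T@np.array(d)).round(1))
E
python3 - <<'E'
from h import *
o=np.load('o1.npy',allow_pickle=True).item();tab(o,cv2.imread('pics/w1.png'))
E
```

```text
[296 174  16  27 205] c [ 440.2 -266.1] size [21.3 12.7] long dir deg 16.4
[335 181  17  25 204] c [ 448.5 -296.8] size [20.8 12.1] long dir deg 16.7
[312 182  19   8 106] c [ 446.8 -278.1] size [ 5.5 15.2] long dir deg 105.8
[310 204  27  14 280] c [ 428. -288.] size [ 9.7 21.7] long dir deg 105.6
```

Emit:
arm_command:
  increments: [0,-3,3.5,60,7,0,-3,3.5,100,7,0,-3,3.5,128,7,0,-3,3.5,137,7,0,-3,3.5,137,7,0.8,-3,3.5,137,7,0.9,-3,3.5,137,7,1,-3,3.5,137,7,1,-3,3.5,137,7,1,-3,3.5,137,7,1,-3,3.5,137,7]

```text
time: 2.7
tool_pos: [427.6, -288.4, 89.7]
tcp_rot: [-3.142, -0.0, 0.279]
contact_force: [-0.5, -0.2, 0.2]
grip_width: 36.4
```

Emit:
arm_command:
  increments: [1,0,0,0,0,1,0,0,0,0,1,0,0,0,0,1,0,0,0,0,1,0,0,-30,0,1,0,0,-70,0,1,0,0,-100,0,1,0,0,-100,0]

```text
time: 3.7
tool_pos: [428.6, -289.2, 191.6]
tcp_rot: [3.137, -0.003, 0.279]
contact_force: [0.0, -0.5, -3.1]
grip_width: 21.5
```

Emit:
arm_command:
  increments: [1,30,-55,0,5,1,60,-105,0,10,1,88,-155,0,16,1,100,-185,0,16,1,103,-191,0,16,1,103,-191,0,16,1,103,-191,0,16]

```text
time: 4.58
tool_pos: [473.8, -77.5, 189.3]
tcp_rot: [3.141, 0.001, -0.001]
contact_force: [-0.4, 0.3, -2.9]
grip_width: 21.6
```

```bash
python3 - <<'E'
from h import *
o=sensors.get_obs();print(o['time'],o['tool_pos'],np.degrees(o['tcp_rot']))
np.save('o2.npy',o,allow_pickle=True);im=snap('wrist','w2.png')
s=snap('side','s2.png')
b=cv2.resize(im[20:260,190:450],None,fx=2,fy=2,interpolation=cv2.INTER_CUBIC)
c=cv2.resize(s[130:258,250:390],(0,0),fx=2,fy=2,interpolation=cv2.INTER_CUBIC)
C=np.zeros((480,800,3),np.uint8);C[:,:520]=b;C[:256,520:800]=c;cv2.imwrite('pics/w2c.png',C)
E
```

```text
4.575 [473.79515744 -77.47630217 189.25360095] [ 1.79991249e+02  3.50309870e-02 -7.46390816e-02]
```

View pics/w2c.png

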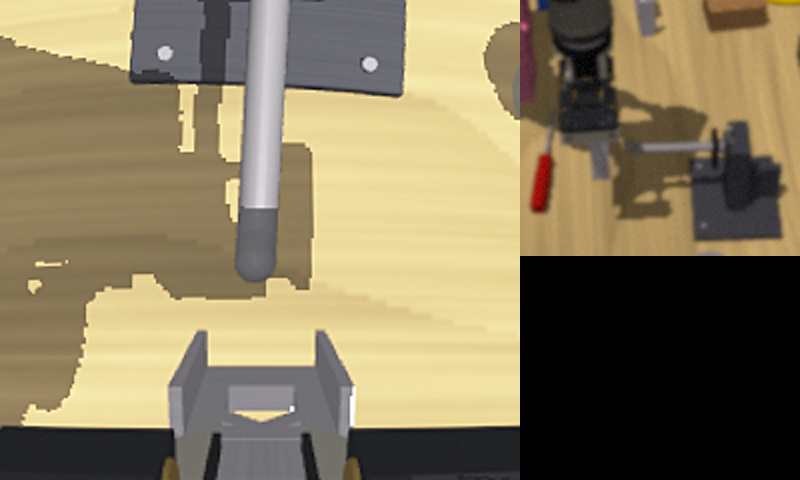

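The rod is seen from above: its centre is at crop (269,0) and (261,200), its blunt tip at (256,282), and it is rotated about 3°. The bracket is held straight, with its eye to the front. I'll compute the axis.

```bash
python3 - <<'E'
from h import *
o=np.load('o2.npy',allow_pickle=True).item()
f=lambda x,y,z:wplane(o,x/2+190,y/2+20,z)
im=cv2.imread('pics/w2.png');g=cv2.cvtColor(im,cv2.COLOR_BGR2HSV)
L=[]
for r in range(22,120,6):
    row=g[r];c=int(round(190+ (269-8*(2*(r-20))/200)/2))
    sat=(row[:,1]<40)&(row[:,2]>100)
    a=c
    while sat[a-1]:a-=1
    b=c
    while sat[b+1]:b+=1
    w=wplane(o,(a+b)/2,r,130);L.append([w[0],w[1],b-a+1])
L=np.array(L);print(L.round(1));k=np.polyfit(L[:,0],L[:,1],1);print(k,np.degrees(np.arctan(k[0])))
print('bend',f(260,208,137),'tip end',f(256,282,142))
a,b=f(133,82,12),f(403,96,12);print(a,b,np.degrees(np.arctan2(b[1]-a[1],b[0]-a[0])),(a+b)/2)
E
```

```text
[[ 618.5  -98.6   87. ]
 [ 613.9 -102.1   77. ]
 [ 609.2 -102.1   79. ]
 [ 604.5 -101.6   78. ]
 [ 600.  -101.2   77. ]
 [ 595.1  -80.9   19. ]
 [ 590.9 -101.2   79. ]
 [ 586.2  -80.2   19. ]
 [ 581.8  -79.8   20. ]
 [ 577.4  -79.8   20. ]
 [ 573.1  -79.4   19. ]
 [ 568.8  -79.1   20. ]
 [ 564.5  -79.1   20. ]
 [ 560.2  -78.7   19. ]
 [ 556.   -78.4   20. ]
 [ 551.7  -78.3   20. ]
 [ 547.5  -78.    19. ]]
[ -0.40416436 148.37485298] -22.00680353358867
bend [543.18580241 -78.69043044 137.        ] tip end [518.37080805 -77.30058282 142.        ]
[616.2118505   -9.59817152  12.        ] [ 608.32864953 -156.46973206   12.        ] -93.0723521093516 [612.27025001 -83.03395179  12.        ]
```

Emit:
arm_command:
  increments: [1,0,-3.2,11,3.2,1,0,-3.2,11,3.2,1,15,-2.4,11,3.2,1,30,-1.6,11,3.2,1,30,-1.6,11,3.2]

```text
time: 5.3
tool_pos: [504.6, -75.4, 178.9]
tcp_rot: [3.141, -0.001, -0.055]
contact_force: [-0.3, 0.6, -2.2]
grip_width: 21.5
```

Emit:
arm_command:
  increments: [1,8,0,0,0,1,18,0,0,0,1,28,0,0,0,1,38,0,0,0,1,38,0,0,0]

```text
time: 5.92
tool_pos: [542.6, -76.9, 178.5]
tcp_rot: [3.142, -0.0, -0.056]
contact_force: [-0.8, 0.3, -2.9]
grip_width: 21.6
```

Emit:
arm_command:
  increments: [1,15,0,4,0,1,30,0,12,0,1,45,0,14,0,1,55,0,14,0,1,58,0,14,0,1,58,0,14,0]

```text
time: 6.68
tool_pos: [599.8, -80.1, 164.6]
tcp_rot: [-3.142, 0.0, -0.056]
contact_force: [-0.8, 0.4, -2.1]
grip_width: 21.3
```

Emit:
arm_command:
  increments: [1,3,0,0,0,1,5,0,0,0,1,7,0,0,0,1,8,0,0,0]

```text
time: 7.18
tool_pos: [607.9, -80.6, 164.8]
tcp_rot: [3.142, -0.0, -0.056]
contact_force: [0.4, 0.1, -1.9]
grip_width: 21.7
```

Emit:
arm_command:
  increments: [1,1.5,0.8,0,0,1,3,0.8,0,0,1,3,0.8,0,0]

```text
time: 7.55
tool_pos: [610.9, -81.6, 164.7]
tcp_rot: [-3.142, -0.0, -0.056]
contact_force: [-0.2, -0.1, -1.6]
grip_width: 22.0
```

Emit:
arm_command:
  increments: [1,1.5,0,0,0,1,3,0,0,0,1,3,0,0,0]

```text
time: 7.92
tool_pos: [613.9, -81.8, 164.7]
tcp_rot: [3.142, -0.0, -0.056]
contact_force: [0.2, -0.7, -1.3]
grip_width: 21.6
```

```bash
python3 - <<'E'
from h import *
o=sensors.get_obs();print(o['time'],o['tool_pos'],o['contact_force'])
np.save('o3.npy',o,allow_pickle=True);im=snap('wrist','w3.png')
b=cv2.resize(im[60:260,200:440],None,fx=2.5,fy=2.5,interpolation=cv2.INTER_CUBIC);cv2.imwrite('pics/w3c.png',b)
E
```

```text
7.925 [613.87362286 -81.75715268 164.71706824] [ 0.17508217 -0.70952116 -1.25039699]
```

View pics/w3c.png

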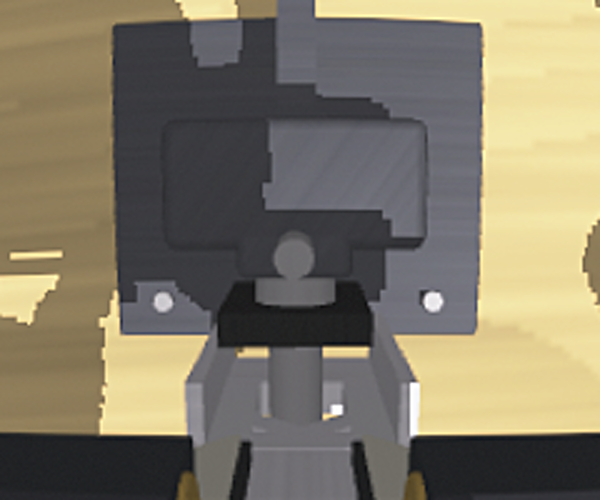

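The black buffer's top face spans crop rows 315–345 and its front edge is at about row 345. The bracket web is still in front of it, and the flanges straddle it centrally.

```bash
python3 - <<'E'
from h import *
o=np.load('o3.npy',allow_pickle=True).item()
print(wplane(o,318,198,149),wplane(o,318,186,149),wplane(o,318,60+242/2.5,150))
E
```

```text
[640.4402685  -83.22539962 149.        ] [647.52470732 -83.64048801 149.        ] [664.464799   -84.63630552 150.        ]
```

Emit:
arm_command:
  increments: [1,6,0,1,0,1,12,0,2,0,1,16,0,2,0,1,16,0,2,0]

```text
time: 8.48
tool_pos: [630.0, -82.6, 162.5]
tcp_rot: [3.142, 0.0, -0.056]
contact_force: [0.4, -0.3, -2.1]
grip_width: 21.6
```

Emit:
arm_command:
  increments: [1,1,0,0,0,1,2,0,0,0,1,2,0,0,0]

```text
time: 8.85
tool_pos: [631.8, -82.8, 162.8]
tcp_rot: [-3.142, -0.0, -0.056]
contact_force: [-0.6, -0.5, -1.7]
grip_width: 21.5
```

Emit:
arm_command:
  increments: [1,1,0,0,0,1,2,0,0,0,1,2,0,0,0]

```text
time: 9.22
tool_pos: [633.8, -82.9, 162.7]
tcp_rot: [3.142, -0.0, -0.056]
contact_force: [0.6, 0.3, -2.8]
grip_width: 22.0
```

Emit:
arm_command:
  increments: [1,1,0,0,0,1,1.5,0,0,0,1,1.5,0,0,0]

```text
time: 9.6
tool_pos: [634.9, -82.9, 162.7]
tcp_rot: [3.142, 0.001, -0.056]
contact_force: [-2.7, -0.1, -1.6]
grip_width: 22.1
```

Emit:
arm_command:
  increments: [1,1,0,0,0,1,1,0,0,0]

```text
time: 9.85
tool_pos: [635.6, -82.9, 162.7]
tcp_rot: [-3.142, 0.002, -0.056]
contact_force: [-5.1, -0.5, 0.1]
grip_width: 21.7
```

Emit:
arm_command:
  increments: [1,1,0,0,0,1,1,0,0,0]

```text
time: 10.1
tool_pos: [636.0, -82.9, 162.7]
tcp_rot: [-3.142, 0.003, -0.056]
contact_force: [-7.5, 1.1, 2.4]
grip_width: 22.1
```

Emit:
arm_command:
  increments: [1,0.2,0,0,0,1,0.2,0,0,0,1,0.2,0,0,0,1,0.2,0,0,0,1,0.2,0,0,0,1,0.2,0,0,0]

```text
time: 10.85
tool_pos: [636.1, -83.0, 162.7]
tcp_rot: [-3.142, 0.003, -0.056]
contact_force: [-7.5, 0.4, 2.2]
grip_width: 21.7
```

Emit:
arm_command:
  increments: [1,-1,0,0,0,1,-2,0,0,0,1,-2,0,1.5,0,1,-2,0,2,0,1,-2,0,2,0]

```text
time: 11.48
tool_pos: [635.3, -82.9, 160.7]
tcp_rot: [-3.141, 0.0, -0.056]
contact_force: [-4.1, -0.1, 0.2]
grip_width: 21.8
```

Emit:
arm_command:
  increments: [1,-1.5,0,1,0,1,-2,0,1,0,1,-2,0,1,0]

```text
time: 11.85
tool_pos: [634.6, -82.7, 160.4]
tcp_rot: [-3.142, -0.003, -0.056]
contact_force: [1.6, 1.0, 2.9]
grip_width: 21.9
```

Emit:
arm_command:
  increments: [0.5,0,0,0,0,0.5,0,0,0,0,0.5,0,0,0,0,0.5,0,0,0,0,0.5,0,0,0,0,0.5,0,0,-30,0,0.5,0,0,-75,0,0.5,0,0,-75,0]

```text
time: 12.85
tool_pos: [635.2, -83.3, 239.1]
tcp_rot: [3.14, -0.008, -0.056]
contact_force: [0.3, -0.4, 0.1]
grip_width: 46.1
```

```bash
python3 - <<'E'
from h import *
o=sensors.get_obs();print(o['time'],o['tool_pos'],o['contact_force'],o['grip_width'])
np.save('o4.npy',o,allow_pickle=True);im=snap('wrist','w4.png');s=snap('side','s4.png')
tab(o,im,204)
b=cv2.resize(im[60:260,200:440],None,fx=2,fy=2,interpolation=cv2.INTER_CUBIC)
c=cv2.resize(s[150:260,310:390],None,fx=4,fy=4,interpolation=cv2.INTER_CUBIC)
C=np.zeros((440,800,3),np.uint8);C[:400,:480]=b;C[:,480:]=c;cv2.imwrite('pics/w4c.png',C)
E
```

```text
12.85 [635.23794226 -83.25005702 239.13431216] [ 0.33798016 -0.36686556  0.14872238] 46.067735215459564
[335 203  16  14 171] c [648.9 -99.9] size [9.9 8.8] long dir deg 86.8
[287 205  18  13 172] c [649.6 -69.1] size [11.2  8.1] long dir deg 86.7
```

View pics/w4c.png

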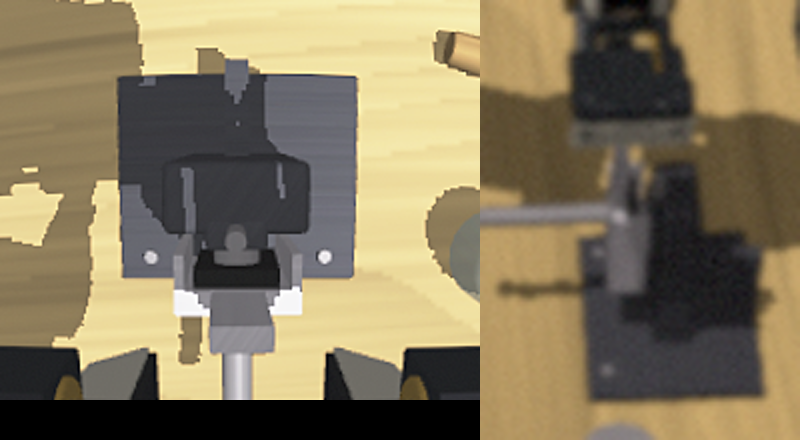

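The small bracket hangs straight, with its web against the buffer and its tab top at crop (242,338). Next is the medium one.

Emit:
arm_command:
  increments: [0,-30,-50,0,4,0,-61,-100,0,8,0,-92,-150,0,12,0,-122,-200,0,16,0,-153,-250,0,20,0,-184,-300,0,25,0,-213,-348,13,25,0,-213,-348,13,25,0,-213,-348,13,25,0,-213,-348,13,25]

```text
time: 14.2
tool_pos: [440.9, 275.4, 221.5]
tcp_rot: [3.141, -0.0, -0.494]
contact_force: [0.5, 0.7, -0.8]
grip_width: 91.6
```

```bash
python3 - <<'E'
from h import *
p=np.load('o4.npy',allow_pickle=True).item();print('small tab',wplane(p,321,229,204))
o=sensors.get_obs();print(o['time'],o['tool_pos'],np.degrees(o['tcp_rot']))
np.save('o5.npy',o,allow_pickle=True);im=snap('wrist','w5.png');tab(o,im)
b=cv2.resize(im[60:300,200:440],None,fx=2.5,fy=2.5,interpolation=cv2.INTER_CUBIC);cv2.imwrite('pics/w5c.png',b)
E
```

```text
small tab [636.88902818 -85.02607821 204.        ]
14.2 [440.87390814 275.41461926 221.50383005] [ 1.79974276e+02 -4.29556391e-03 -2.82984717e+01]
[342 170  15  28 216] c [449.  243.3] size [11.5 22.2] long dir deg 153.1
```

View pics/w5c.png

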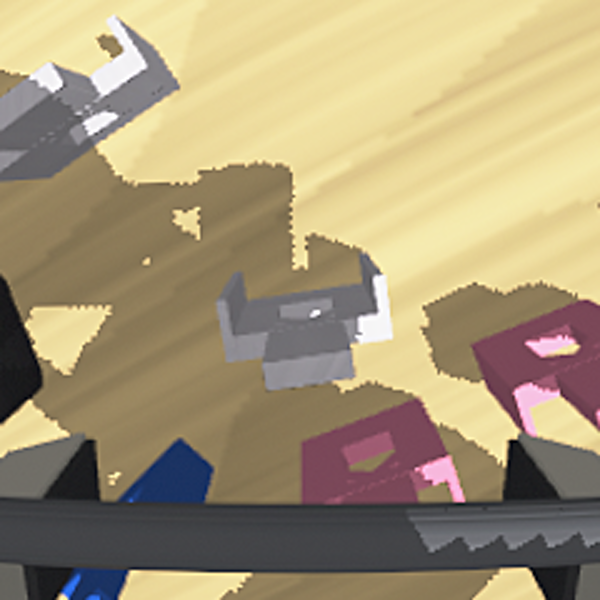

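The tab top quad is at crop (265,364), (352,351), (354,378), (266,389). The flanges again point towards tool +x. The pink bracket is about 60 mm behind and the blue one is to the left.

```bash
python3 - <<'E'
from h import *
o=np.load('o5.npy',allow_pickle=True).item()
Q=[wplane(o,200+x/2.5,60+y/2.5,134) for x,y in((265,364),(352,351),(354,378),(266,389))]
for q in Q:print(q.round(1))
c=np.mean(Q,0);d=(Q[0]-Q[1]+Q[3]-Q[2]);print(c,np.degrees(np.arctan2(d[1],d[0])),[np.linalg.norm(Q[i]-Q[i-1]).round(1) for i in range(4)])
shift(o,c-o['tool_pos'])
for n,(x,y) in dict(pinkR=(302,440),pinkL=(415,400)).items(): print(n,wplane(o,200+x/2.5,60+y/2.5,84))
E
```

```text
[449.3 283.  134. ]
[439.6 255.7 134. ]
[431.1 259.3 134. ]
[441.6 286.9 134. ]
[440.42134448 271.21321188 134.        ] 69.73715767220037 [np.float64(8.6), np.float64(29.0), np.float64(9.3), np.float64(29.5)]
tool shift [ 1.6  3.9 87.5]
pinkR [403.80238796 293.61619623  84.        ]
pinkL [397.07856137 245.32284368  84.        ]
```

Emit:
arm_command:
  increments: [0.45,1.6,3.9,0,-8,0.45,1.6,3.9,20,-8,0.45,1.6,3.9,60,-8,0.45,1.6,3.9,100,-8,0.45,1.6,3.9,125,-8,0.45,1.6,3.9,131.5,-8,0.45,1.6,3.9,131.5,-8,1,1.6,3.9,131.5,-8,1,1.6,3.9,131.5,-8,1,1.6,3.9,131.5,-8,1,1.6,3.9,131.5,-8,1,1.6,3.9,131.5,-8]

```text
time: 15.75
tool_pos: [440.2, 272.6, 90.9]
tcp_rot: [-3.141, -0.001, -0.352]
contact_force: [-1.4, -0.5, 5.7]
grip_width: 29.9
```

Emit:
arm_command:
  increments: [1,0,0,0,0,1,0,0,0,0,1,0,0,-20,0,1,0,0,-60,0,1,0,0,-98,0,1,0,0,-98,0]

```text
time: 16.5
tool_pos: [441.0, 272.9, 190.5]
tcp_rot: [-3.138, -0.004, -0.352]
contact_force: [0.1, 0.4, -3.3]
grip_width: 29.8
```

Emit:
arm_command:
  increments: [1,24,50,0,0,1,47,100,0,-6,1,71,150,0,-12,1,94,200,0,-17,1,118,250,0,-17,1,141,298,0,-17,1,149,315,0,-17,1,149,315,0,-17,1,149,315,0,-17]

```text
time: 17.62
tool_pos: [470.3, -73.5, 187.5]
tcp_rot: [-3.141, 0.002, -0.055]
contact_force: [-0.6, 1.2, -2.1]
grip_width: 29.8
```

```bash
python3 - <<'E'
from h import *
p=np.load('o4.npy',allow_pickle=True).item();tab(p,cv2.imread('pics/w4.png'),154)
o=sensors.get_obs();print(o['time'],o['tool_pos'],np.degrees(o['tcp_rot']))
np.save('o6.npy',o,allow_pickle=True);im=snap('wrist','w6.png')
g=cv2.cvtColor(im,cv2.COLOR_BGR2HSV)
L=[]
for r in range(40,135,5):
    c=int(wproj(o,[0,0,0])[0]) if 0 else None
    ok=(g[r,:,1]<45)&(g[r,:,2]>100);ok[:250]=0;ok[390:]=0
    n,l,s,ce=cv2.connectedComponentsWithStats(ok.astype(np.uint8)[None])
    for i in range(1,n):
        if 12<s[i,2]<26:
            w=wplane(o,s[i,0]+(s[i,2]-1)/2,r,130);print(r,s[i,2],w[:2].round(1))
b=cv2.resize(im[20:260,190:450],None,fx=2,fy=2,interpolation=cv2.INTER_CUBIC);cv2.imwrite('pics/w6c.png',b)
E
```

```text
[335 203  16  14 171] c [ 635.4 -102.9] size [12.4 11. ] long dir deg 86.8
[287 205  18  13 172] c [636.4 -64.2] size [14.1 10.2] long dir deg 86.7
17.625 [470.30586034 -73.47721227 187.54457022] [-1.79943418e+02  8.74954863e-02 -3.15559041e+00]
45 21 [ 595.2 -121.5]
60 20 [585.1 -79.9]
65 19 [581.4 -80. ]
70 19 [577.8 -79.8]
75 20 [574.2 -79.3]
80 20 [570.6 -79.1]
85 19 [567.1 -79.2]
90 20 [563.5 -78.7]
95 20 [560.  -78.5]
100 19 [556.4 -78.6]
105 19 [552.9 -78.4]
110 19 [549.4 -78.2]
115 20 [545.9 -77.7]
120 20 [542.4 -77.5]
125 20 [538.9 -77.3]
130 16 [535.5 -77.1]
```

View pics/w6c.png

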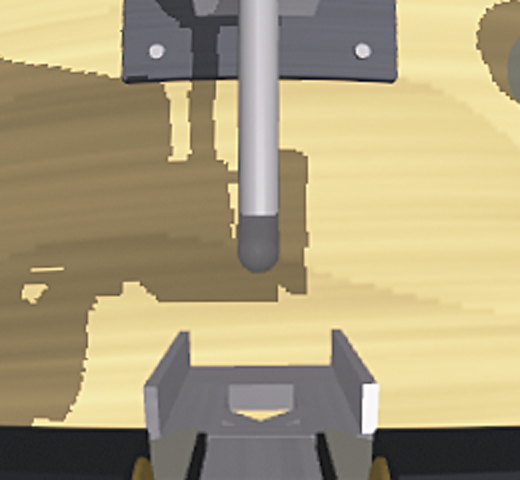

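The medium bracket is aligned on the rod, with the axis within 0.5 mm and yaw matched. I'll thread it over the tip.

Emit:
arm_command:
  increments: [1,0,0,8.5,0,1,15,0,8.5,0,1,33,0,8.5,0,1,33,0,8.5,0]

```text
time: 18.18
tool_pos: [504.3, -75.9, 179.1]
tcp_rot: [-3.141, 0.0, -0.054]
contact_force: [-0.6, 0.8, -1.2]
grip_width: 29.9
```

Emit:
arm_command:
  increments: [1,8,0,0,0,1,18,0,0,0,1,28,0,0,0,1,38,0,0,0,1,38,0,0,0]

```text
time: 18.8
tool_pos: [542.4, -78.8, 179.6]
tcp_rot: [3.142, -0.0, -0.056]
contact_force: [-0.1, -0.2, -1.7]
grip_width: 30.2
```

Emit:
arm_command:
  increments: [1,15,0,5,0,1,30,0,12,0,1,45,0,14,0,1,55,0,14,0,1,58,0,14,0,1,58,0,14,0]

```text
time: 19.55
tool_pos: [599.6, -81.9, 165.6]
tcp_rot: [-3.142, 0.0, -0.056]
contact_force: [-0.6, 0.1, -2.3]
grip_width: 29.8
```

Emit:
arm_command:
  increments: [1,3,-0.8,1,0,1,7,-0.8,2,0,1,10,-0.8,2,0,1,13,-0.8,2,0,1,13,-0.8,2,0]

```text
time: 20.18
tool_pos: [612.8, -81.9, 163.7]
tcp_rot: [-3.142, -0.0, -0.056]
contact_force: [0.6, -0.4, -2.3]
grip_width: 29.9
```

Emit:
arm_command:
  increments: [1,2,0,0,0,1,4,0,0,0,1,6,0,0,0,1,6,0,0,0]

```text
time: 20.68
tool_pos: [618.8, -82.2, 163.7]
tcp_rot: [-3.142, -0.0, -0.056]
contact_force: [0.3, 0.7, -2.6]
grip_width: 30.0
```

Emit:
arm_command:
  increments: [1,1,0,0,0,1,2,0,0,0,1,3,0,0,0,1,3,0,0,0]

```text
time: 21.18
tool_pos: [621.7, -82.4, 163.7]
tcp_rot: [-3.142, -0.0, -0.056]
contact_force: [0.1, 0.7, -2.4]
grip_width: 29.8
```

Emit:
arm_command:
  increments: [1,1,0,0,0,1,1.5,0,0,0,1,1.5,0,0,0]

```text
time: 21.55
tool_pos: [623.2, -82.5, 163.7]
tcp_rot: [3.142, -0.0, -0.056]
contact_force: [0.7, -0.4, -1.7]
grip_width: 29.7
```

Emit:
arm_command:
  increments: [1,1,0,0,0,1,1.5,0,0,0,1,1.5,0,0,0]

```text
time: 21.92
tool_pos: [624.5, -82.6, 163.7]
tcp_rot: [3.142, 0.0, -0.056]
contact_force: [-1.5, 0.6, -2.2]
grip_width: 29.9
```

Emit:
arm_command:
  increments: [1,1,0,0,0,1,1,0,0,0]

```text
time: 22.18
tool_pos: [624.9, -82.6, 163.7]
tcp_rot: [-3.142, 0.002, -0.056]
contact_force: [-4.5, 0.5, 0.7]
grip_width: 29.9
```

Emit:
arm_command:
  increments: [1,0.7,0,0,0,1,0.7,0,0,0]

```text
time: 22.42
tool_pos: [625.3, -82.6, 163.7]
tcp_rot: [-3.142, 0.002, -0.056]
contact_force: [-6.2, 0.3, 1.0]
grip_width: 30.1
```

Emit:
arm_command:
  increments: [1,0.7,0,0,0,1,0.7,0,0,0,1,0.7,0,0,0]

```text
time: 22.8
tool_pos: [625.6, -82.6, 163.7]
tcp_rot: [-3.141, 0.003, -0.056]
contact_force: [-7.6, 0.6, 2.7]
grip_width: 29.8
```

Emit:
arm_command:
  increments: [1,0,0,0,0,1,0,0,0,0,1,0,0,0,0,1,0,0,0,0,1,0,0,0,0]

```text
time: 23.42
tool_pos: [625.6, -82.6, 163.7]
tcp_rot: [-3.141, 0.003, -0.056]
contact_force: [-7.7, 0.2, 2.4]
grip_width: 29.9
```

Emit:
arm_command:
  increments: [1,-1,0,0,0,1,-2,0,1,0,1,-2.6,0,2,0,1,-2.6,0,3,0,1,-2.6,0,3,0]

```text
time: 24.05
tool_pos: [625.1, -82.4, 161.9]
tcp_rot: [-3.142, -0.002, -0.056]
contact_force: [-2.6, 2.4, 5.8]
grip_width: 29.7
```

Emit:
arm_command:
  increments: [1,-0.5,0,-0.6,0,1,-0.6,0,-0.6,0]

```text
time: 24.3
tool_pos: [624.9, -82.3, 162.0]
tcp_rot: [-3.141, -0.003, -0.056]
contact_force: [0.5, 2.1, 3.6]
grip_width: 29.9
```

Emit:
arm_command:
  increments: [0.45,0,0,0,0,0.45,0,0,0,0,0.45,0,0,0,0,0.45,0,0,0,0,0.45,0,0,0,0,0.45,0,0,-30,0,0.45,0,0,-75,0,0.45,0,0,-75,0]

```text
time: 25.3
tool_pos: [625.7, -82.9, 240.7]
tcp_rot: [3.14, -0.008, -0.056]
contact_force: [0.7, -0.9, -0.2]
grip_width: 50.4
```

```bash
python3 - <<'E'
from h import *
o=sensors.get_obs();print(o['time'],o['tool_pos'],o['contact_force'],o['grip_width'])
np.save('o7.npy',o,allow_pickle=True);im=snap('wrist','w7.png');s=snap('side','s7.png')
tab(o,im,154)
E
```

```text
25.3 [625.65204216 -82.92269016 240.67378333] [ 0.6958475  -0.8824233  -0.21353089] 50.383464418946566
[340 203  20  14 230] c [ 625.1 -108.4] size [15.9 11.1] long dir deg 86.6
[279 205  21  13 215] c [626.7 -58.2] size [16.8 10.3] long dir deg 86.7
```

Emit:
arm_command:
  increments: [0,-12,-55,0,0,0,-24,-110,0,0,0,-36,-165,0,0,0,-48,-225,0,0,0,-60,-285,5,-6,0,-70,-345,10,-6,0,-80,-396,18,-6,0,-80,-396,18,-6,0,-80,-396,18,-6,0,-80,-396,18,-6]

```text
time: 26.65
tool_pos: [566.5, 315.9, 218.2]
tcp_rot: [3.141, 0.0, 0.047]
contact_force: [0.8, -0.5, -0.8]
grip_width: 91.8
```

```bash
python3 - <<'E'
from h import *
o=sensors.get_obs();print(o['time'],o['tool_pos'],np.degrees(o['tcp_rot']))
np.save('o8.npy',o,allow_pickle=True);im=snap('wrist','w8.png');tab(o,im)
s=cv2.imread('pics/s7.png')
b=cv2.resize(im[60:300,200:440],None,fx=2,fy=2,interpolation=cv2.INTER_CUBIC)
c=cv2.resize(s[150:270,310:390],None,fx=4,fy=4,interpolation=cv2.INTER_CUBIC)
cv2.imwrite('pics/w8c.png',np.hstack([b,c]))
E
```

```text
26.65 [566.48852628 315.86827418 218.15020481] [1.79971634e+02 1.71865140e-02 2.69506992e+00]
[340 183  22  20 263] c [582.4 290.9] size [15.7 17.1] long dir deg 94.3
[333 206  11  11  77] c [566.7 300.1] size [8.6 8.2] long dir deg 3.2
```

View pics/w8c.png

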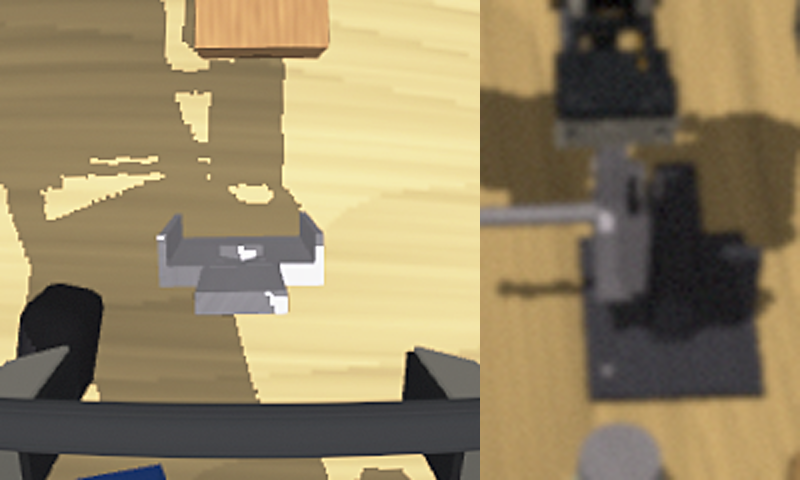

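The large bracket's tab top is at crop (195–288, 290–313), with flanges towards tool +x and nearly square to the tool. On the right, the medium hangs nested with the small.

```bash
python3 - <<'E'
from h import *
o=np.load('o8.npy',allow_pickle=True).item()
Q=[wplane(o,200+x/2,60+y/2,134) for x,y in((195,290),(288,290),(288,313),(196,313))]
c=np.mean(Q,0);print(np.round(Q,1),c);shift(o,c-o['tool_pos'])
E
```

```text
[[570.3 333.4 134. ]
 [572.  295.6 134. ]
 [562.3 294.9 134. ]
 [560.5 332.7 134. ]] [566.27585989 314.13614421 134.        ]
tool shift [-0.3  1.7 84.2]
```

Emit:
arm_command:
  increments: [0.3,0,1.7,20,0,0.3,0,1.7,60,0,0.3,0,1.7,100,0,0.3,0,1.7,122,0,0.3,0,1.7,127,0,0.3,0,1.7,127,0,1,0,1.7,127,0,1,0,1.7,127,0,1,0,1.7,127,0,1,0,1.7,127,0,1,0,1.7,127,0,1,0,1.7,127,0,1,0,1.7,127,0]

```text
time: 28.32
tool_pos: [566.4, 315.8, 91.9]
tcp_rot: [-3.141, -0.001, 0.049]
contact_force: [-1.1, -0.1, 5.2]
grip_width: 37.7
```

Emit:
arm_command:
  increments: [1,0,0,0,0,1,0,0,-20,0,1,0,0,-60,0,1,0,0,-98,0,1,0,0,-98,0]

```text
time: 28.95
tool_pos: [567.3, 316.2, 191.6]
tcp_rot: [-3.14, -0.005, 0.049]
contact_force: [-0.2, -0.0, -2.4]
grip_width: 38.1
```

Emit:
arm_command:
  increments: [1,-22,50,0,2,1,-44,105,0,4,1,-66,160,0,6,1,-82,215,0,6,1,-98,270,0,6,1,-110,325,0,6,1,-116.3,375,0,6,1,-116.3,384.5,0,6,1,-116.3,384.5,0,6,1,-116.3,384.5,0,6]

```text
time: 30.2
tool_pos: [468.5, -72.7, 188.6]
tcp_rot: [-3.141, 0.001, -0.055]
contact_force: [-1.1, -0.3, -2.8]
grip_width: 37.8
```

Emit:
arm_command:
  increments: [1,0,0,8.5,0,1,15,0,8.5,0,1,35,0,8.5,0,1,35,0,8.5,0]

```text
time: 30.7
tool_pos: [504.4, -75.2, 180.1]
tcp_rot: [-3.141, 0.0, -0.054]
contact_force: [-0.8, -0.6, -4.1]
grip_width: 37.5
```

Emit:
arm_command:
  increments: [1,8,0,0,0,1,18,0,0,0,1,28,0,0,0,1,38,0,0,0,1,38,0,0,0]

```text
time: 31.32
tool_pos: [542.3, -78.2, 180.6]
tcp_rot: [3.142, -0.0, -0.056]
contact_force: [-0.8, -0.1, -4.1]
grip_width: 37.8
```

Emit:
arm_command:
  increments: [1,15,0,5,0,1,30,0,12,0,1,42,0,14,0,1,48,0,14,0,1,48,0,14,0,1,48,0,14,0]

```text
time: 32.08
tool_pos: [589.3, -80.8, 167.0]
tcp_rot: [3.142, 0.0, -0.056]
contact_force: [-0.9, -0.4, -3.6]
grip_width: 38.2
```

Emit:
arm_command:
  increments: [1,4,0,1,0,1,8,0,2,0,1,11,0,2,0,1,14,0,2,0,1,14,0,2,0]

```text
time: 32.7
tool_pos: [603.0, -81.5, 164.5]
tcp_rot: [-3.141, 0.002, -0.056]
contact_force: [-3.3, -0.5, -3.2]
grip_width: 37.9
```

Emit:
arm_command:
  increments: [1,2,0,0,0,1,4,0,0,0,1,6,0,0,0,1,6,0,0,0]

```text
time: 33.2
tool_pos: [609.9, -82.0, 164.9]
tcp_rot: [3.142, -0.001, -0.056]
contact_force: [0.4, 0.5, -3.4]
grip_width: 38.0
```

Emit:
arm_command:
  increments: [1,1,0,0,0,1,2,0,0,0,1,3,0,0,0,1,3,0,0,0]

```text
time: 33.7
tool_pos: [612.6, -82.1, 164.8]
tcp_rot: [-3.142, -0.0, -0.056]
contact_force: [0.3, 0.6, -3.0]
grip_width: 37.7
```

Emit:
arm_command:
  increments: [1,1,0,0,0,1,1.5,0,0,0,1,1.5,0,0,0]

```text
time: 34.08
tool_pos: [614.1, -82.2, 164.9]
tcp_rot: [3.142, -0.0, -0.056]
contact_force: [0.2, 0.2, -3.1]
grip_width: 37.6
```

Emit:
arm_command:
  increments: [1,1,0,0,0,1,1,0,0,0]

```text
time: 34.33
tool_pos: [615.0, -82.3, 164.8]
tcp_rot: [3.142, 0.0, -0.056]
contact_force: [-0.6, 0.2, -2.8]
grip_width: 37.7
```

Emit:
arm_command:
  increments: [1,0.7,0,0,0,1,0.7,0,0,0]

```text
time: 34.58
tool_pos: [615.4, -82.3, 164.8]
tcp_rot: [3.142, 0.001, -0.056]
contact_force: [-2.3, 0.5, -2.6]
grip_width: 37.7
```

Emit:
arm_command:
  increments: [1,1,0,0,0,1,1,0,0,0]

```text
time: 34.83
tool_pos: [615.7, -82.3, 164.8]
tcp_rot: [-3.142, 0.003, -0.056]
contact_force: [-5.6, 0.0, -0.1]
grip_width: 37.8
```

Emit:
arm_command:
  increments: [1,0.8,0,0,0,1,0.8,0,0,0]

```text
time: 35.08
tool_pos: [615.9, -82.3, 164.8]
tcp_rot: [-3.142, 0.004, -0.056]
contact_force: [-7.5, -0.3, 1.5]
grip_width: 37.7
```

Emit:
arm_command:
  increments: [1,0.2,0,0,0,1,0.2,0,0,0,1,0.2,0,0,0,1,0.2,0,0,0,1,0.2,0,0,0,1,0.2,0,0,0]

```text
time: 35.83
tool_pos: [615.9, -82.3, 164.8]
tcp_rot: [-3.142, 0.004, -0.056]
contact_force: [-9.0, -0.1, 1.4]
grip_width: 37.4
```

Emit:
arm_command:
  increments: [1,-1,0,0,0,1,-2,0,1,0,1,-2.8,0,1.8,0,1,-3,0,2.3,0,1,-3,0,2.3,0]

```text
time: 36.45
tool_pos: [615.4, -82.1, 163.2]
tcp_rot: [-3.142, -0.002, -0.056]
contact_force: [-0.4, 2.1, 3.4]
grip_width: 37.7
```

Contact with the rod is light, so I'll release, rise and check.

Emit:
arm_command:
  increments: [0.3,0,0,0,0,0.3,0,0,0,0,0.3,0,0,0,0,0.3,0,0,0,0,0.3,0,0,0,0,0.3,0,0,-30,0,0.3,0,0,-75,0,0.3,-10,0,-110,0,0.3,-10,0,-110,0]

```text
time: 37.58
tool_pos: [605.7, -81.9, 276.1]
tcp_rot: [3.14, -0.007, -0.056]
contact_force: [0.2, 0.3, -0.6]
grip_width: 64.2
```

```bash
python3 - <<'E'
from h import *
o=sensors.get_obs();print(o['time'],o['tool_pos'],o['contact_force'],o['grip_width'])
np.save('o9.npy',o,allow_pickle=True);im=snap('wrist','w9.png');s=snap('side','s9.png')
tab(o,im,154)
b=cv2.resize(im[120:260,240:400],None,fx=3,fy=3,interpolation=cv2.INTER_CUBIC)
c=cv2.resize(s[150:255,310:390],None,fx=4,fy=4,interpolation=cv2.INTER_CUBIC)
cv2.imwrite('pics/w9c.png',np.hstack([b,c]))
E
```

```text
37.575 [605.67306037 -81.92526761 276.14280208] [ 0.17366086  0.34259864 -0.559615  ] 64.2280882279441
[290 147   5  18  74] c [649.3 -59.9] size [ 3.7 15.7] long dir deg 176.0
[301 172  14  16 138] c [625.8 -73.5] size [ 9.5 17.5] long dir deg 155.4
[276 188  22   9 179] c [615.6 -52.1] size [19.8  7.6] long dir deg 86.5
[341 188  21   8  94] c [ 612.7 -112.4] size [18.9  6.7] long dir deg 86.9
[318 210   3  50 133] c [571.4 -80.1] size [ 1.9 50.4] long dir deg 176.7
```

View pics/w9c.png

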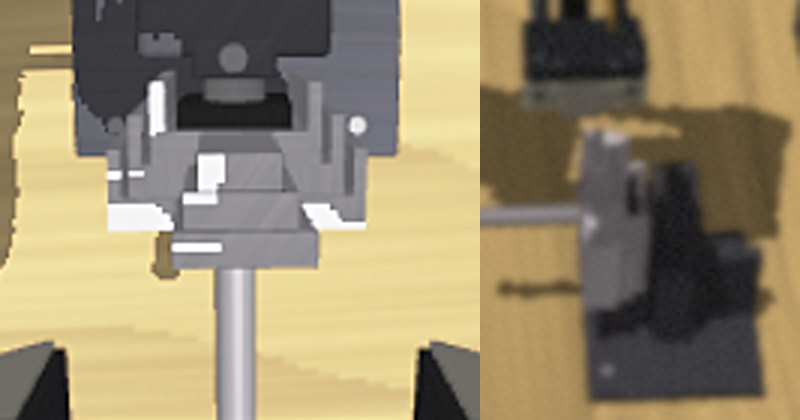

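The three tabs form even, contiguous 10 mm steps at crop rows 153, 193 and 233. The flanges are nested, and the side view shows all three hanging upright.

```bash
python3 -c "
from plant import ticket; print(ticket.close_job())"
```

```text
the job is handed in; nothing more can be done
None
```

All three brackets are on the hook in the order asked: small, then medium, then large, each with its flat front towards the tip. I handed the job in at about 37.7 s of the 72 s allowed.

| Bracket | Felt home at (tool x) | Push held for over 0.5 s |
|---|---|---|
| Small, on the buffer | about 634.5 mm | about 7.5 N |
| Medium, on the small | about 624.4 mm | about 7.7 N |
| Large, on the medium | about 615.0 mm | about 7.5–9 N |

- **Last checks:** The final wrist and side pictures show the three tabs as straight steps about 10 mm apart. The flanges are nested and the brackets hang upright. The gripper is open and clear above them, and the force reading is near zero.
- **Home positions:** The medium came home 10.1 mm in front of the small, as expected. The large stopped 9.4 mm in front of the medium, about 0.5 mm off the expected 10 mm. That is within measuring error.
- **Forces seen:** A brief reading of about 3 N came up at 603 mm as the large's flanges went over the medium, then cleared. The highest reading while lowering a bracket onto the rod was about 6 N. Force was only read at the end of each move.
- **Other things on the bench:** I only touched the three brackets, but I did not take a separate closing picture of the rest of the bench.

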